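Line up the sample baskets by size

TASK

Line the four small open bamboo baskets up on the long dark sample board in order of size, one standing upright in the middle of each round cork pad. The largest goes on the pad next to the upright wooden end block, and they get smaller from there, so that the smallest stands at the end with the little brass pin.

Things in the scene. Friction and masses are not known exactly. Their poses are not given: they have to be found in the camera images.
- basket_a: the smallest of the four round, straight-sided, open-topped woven bamboo baskets, 36 mm in outer diameter and 40 mm tall (wall 3 mm, floor 4 mm), standing mouth up; origin at the centre of its underside, z up through the mouth. Its turn about z does not matter
- basket_b: the second smallest of the four round, straight-sided, open-topped woven bamboo baskets, 44 mm in outer diameter and 54 mm tall (wall 3 mm, floor 4 mm), standing mouth up; origin at the centre of its underside, z up through the mouth. Its turn about z does not matter
- basket_c: the second largest of the four round, straight-sided, open-topped woven bamboo baskets, 53 mm in outer diameter and 70 mm tall (wall 3 mm, floor 4 mm), standing mouth up; origin at the centre of its underside, z up through the mouth. Its turn about z does not matter
- basket_d: the largest of the four round, straight-sided, open-topped woven bamboo baskets, 62 mm in outer diameter and 88 mm tall (wall 3 mm, floor 4 mm), standing mouth up; origin at the centre of its underside, z up through the mouth. Its turn about z does not matter
- pad_a: one of four equal round cork pads, 60 mm in diameter and 3 mm thick, fixed flat on the board; they stand in one straight row, 84 mm from centre to centre, and the letters of their names say nothing of the order in the row; origin at the centre of the underside, so its top is 3 mm above, 15 mm above the table
- pad_b: one of four equal round cork pads, 60 mm in diameter and 3 mm thick, fixed flat on the board; they stand in one straight row, 84 mm from centre to centre, and the letters of their names say nothing of the order in the row; origin at the centre of the underside, so its top is 3 mm above, 15 mm above the table
- pad_c: one of four equal round cork pads, 60 mm in diameter and 3 mm thick, fixed flat on the board; they stand in one straight row, 84 mm from centre to centre, and the letters of their names say nothing of the order in the row; origin at the centre of the underside, so its top is 3 mm above, 15 mm above the table
- pad_d: one of four equal round cork pads, 60 mm in diameter and 3 mm thick, fixed flat on the board; they stand in one straight row, 84 mm from centre to centre, and the letters of their names say nothing of the order in the row; origin at the centre of the underside, so its top is 3 mm above, 15 mm above the table
- end_block: upright pale wooden block, 70 mm across the board, 26 mm along it and 55 mm tall, fixed on the board at one end of the row, its centre 70 mm from the centre of the nearest pad; it may be at either end. Origin at the centre of its underside, on the board's top; y along the row
- board: dark reddish-brown board, 90 mm by 450 mm and 12 mm thick, fixed flat on the table, that carries the four pads in a row along its middle, the end block at one end and a brass pin 14 mm across and 12 mm tall at the other; origin at the centre of its underside, y along the row, z up
Not all that is in view belongs to the job. Leave any purple look-alike of the basket_b alone. What is shaped like the basket_c but red is not meant.

How it is judged:
At the end, for the whole second after the job is handed in: Each basket stands upright (within 0.08 rad, mouth up) and at rest on the top of its own pad, its centre within 12 mm of the pad's centre, in this order along the row: largest, nearest the end block; second largest; second smallest; smallest, farthest from it (horizontal distance between basket_d and end_block between 0.04 and 0.1 m and (horizontal distance between basket_d and pad_a below 0.012 m or horizontal distance between basket_d and pad_b below 0.012 m or horizontal distance between basket_d and pad_c below 0.012 m or horizontal distance between basket_d and pad_d below 0.012 m) and height (world z) of basket_d between 0.0125 and 0.02 m and angle between each of basket_d, basket_c, basket_b, basket_a's own z axis and vertical below 0.08 rad and linear speed of each of basket_d, basket_c, basket_b, basket_a below 0.02 m/s and angular speed of each of basket_d, basket_c, basket_b, basket_a below 0.15 rad/s and horizontal distance between basket_c and end_block between 0.124 and 0.184 m and (horizontal distance between basket_c and pad_a below 0.012 m or horizontal distance between basket_c and pad_b below 0.012 m or horizontal distance between basket_c and pad_c below 0.012 m or horizontal distance between basket_c and pad_d below 0.012 m) and height (world z) of basket_c between 0.0125 and 0.02 m and horizontal distance between basket_b and end_block between 0.208 and 0.268 m and (horizontal distance between basket_b and pad_a below 0.012 m or horizontal distance between basket_b and pad_b below 0.012 m or horizontal distance between basket_b and pad_c below 0.012 m or horizontal distance between basket_b and pad_d below 0.012 m) and height (world z) of basket_b between 0.0125 and 0.02 m and horizontal distance between basket_a and end_block between 0.292 and 0.352 m and (horizontal distance between basket_a and pad_a below 0.012 m or horizontal distance between basket_a and pad_b below 0.012 m or horizontal distance between basket_a and pad_c below 0.012 m or horizontal distance between basket_a and pad_d below 0.012 m) and height (world z) of basket_a between 0.0125 and 0.02 m); the robot touches nothing.
It also fails if it takes over 112 s, if anything falls off the work surface, if the arm or the gripper's body presses on something with over 40 N, if the wrist force passes 120 N, or if a joint passes its speed limit or range.

ROBOT

A 6-joint arm with a two-finger parallel gripper is mounted at the origin on the work surface. World frame = base frame: x ahead of the robot, y to its left, z up, the work surface at z = 0. Lengths are in m, angles in rad, forces in N, time in s.
With the tool pointing down it reaches from about 0.375 to 0.975 m from the base axis. Payload 3.8 kg.
Tool frame: the origin (TCP) lies where the fingers leave the gripper's body, on its centre line; the fingertips stand 73 mm ahead of it and the grasp point (between the pads) lies 54 mm ahead of it; z points along the fingers, y is the line along which they close (so a half turn about z gives the same grasp; the last joint's range is limited). The gripper opens to 85 mm and grips with 20 to 120 N. Pads are 22 mm wide; open, the fingers measure 114 mm over their backs; the gripper's body (76 mm by 85 mm) begins 54 mm behind the grasp point. The pads swing forward as they close: fully open they stand 13 mm farther back than shut.
Start: joints at [-0.037, 0.264, 1.604, -0, 1.274, -0.037], TCP at [0.675, -0, 0.304] pointing down, gripper open.
Joint ranges: [-2.63, 2.63], [-0.94, 2.18], [0.31, 2.57], [-1.31, 4.45], [0, 2.66], [-2.55, 2.55]. Speed limits (rad/s): [2.57, 2.57, 3.14, 3.14, 3.14, 3.14].

INTERFACE

Orientations are given as a rotation vector (axis times angle).
In Python, from workcell import read_state, viewer, bot gives the robot as it stands.
- The arm moves only by the tool jog_arm, never from a script. Its argument "increments" is a list that holds one entry, the list of rows, each a list of 7 numbers: the shift along the tool's x, y, z in units of 30 mm (1.0 is 30 mm), then the turn, a rotation vector about the tool's x, y, z in units of 6 degrees (1.0 is 6 degrees), then the opening, from -1 (shut) to 1 (fully open). A call has exactly 5 rows; each row shifts and turns the commanded pose from where the row before left it, along the tool's axes as they then stand; what a row does not reach is not made up. A row lasts 1/12 s, in which the tool goes at most 41.7 mm and 7.16 degrees, less where a joint would pass 70% of its speed; a pose out of reach is approached as far as the arm can. A call is refused whole if a number of a shift passes 1 or a number of a turn 1, either way. A call with a gripper value outside its range is refused whole. The fingers move at their own pace and stop on an object; "force" is the grip in N (left out, the last holds). Time passes only in rows, so rows that do not move let the fingers close, or fill a call up. It gives the time, the measured TCP pose, the force, the opening and the grip force at its end, in the units of the state.
- read_state(): the state, without advancing time (a new reading comes with each control period).
- viewer.read_camera(name): name is "scene" or "side" or "wrist"; returns (picture, depth): 420x560x3 uint8, blue, green, red; 420x560 float32, m along the optical axis (not along the pixel's ray), 0 where there is no reading.
- viewer.camera_params(name): a dict with "fx", "fy", "cx", "cy" (pixels), "k1" (the pictures are not rectified: a ray, as slopes to the right and down, at radius r is drawn at 1 + k1 r^2 times it, then the intrinsics apply), "R" (3x3) and "t" (3): a world point X has camera coordinates R X + t; the wrist camera has in their place "hand_eye" (4x4, takes a point from camera to tool coordinates, whose origin is the TCP and whose axes are the flange's). Camera axes: x right, y down, z forward; pixel columns grow to the right and rows downward; lengths in m; the calibration is good to about 2 mm. A picture is of the moment at which its call begins: read the wrist's pose just before it. camera_params takes no time and is no camera call.
- bot.finish_job(): hands the job in; it is judged then, once.
The state is a dict: "time": time; "q": joint angles; "joint_vel": joint speeds; "joint_torque": joint torques, N m; "tool_pos": TCP position; "tcp_rot": TCP orientation; "wrist_force": force on the tool from outside, world axes, zero at the start; "torque": the same for the moment, N m; "width": opening from 0.0 (shut) to 1.0 (fully open); "grip_force": force on a finger pad.
Only numpy, scipy, OpenCV 4.12 (cv2) and the standard library are available. Lean on these libraries where they do the work, as an engineer would, in place of code of your own. Each camera call takes 0.05 s, during which the arm holds its last target. There are 200 camera calls.

## Working session

There is one attempt and no reset: what is moved stays moved. The work goes in short steps, Python scripts to look and compute and a tool call to move; the robot and the scene stay as the last step left them, time stands still between calls to the robot, and variables do not carry over. Pictures are saved under pics/ and viewed, at most 14 in all, crops included, and the job is handed in when it is done.

Besides the shell and the picture viewer there is one more tool, called after ">>>" in YAML: its name, and indented under it one key for each argument. jog_arm: Moves the arm, as the interface text tells. Its arguments: {"type":"object","properties":{"increments":{"type":"array","items":{"type":"array","items":{"type":"array","items":{"type":"number"}}}},"force":{"type":"number"}},"required":["increments"]}

```bash
mkdir -p pics; ls
cat > h.py <<'E'
import numpy as np, cv2
from scipy.spatial.transform import Rotation as Ro
from workcell import read_state, viewer, bot
def grab(n):
    s=read_state(); im,d=viewer.read_camera(n); p=viewer.camera_params(n)
    if 'R' in p: R=np.array(p['R']); c=-R.T@np.array(p['t']); M=R.T
    else:
        T=np.eye(4); T[:3,:3]=Ro.from_rotvec(s['tcp_rot']).as_matrix(); T[:3,3]=s['tool_pos']
        T=T@np.array(p['hand_eye']); M=T[:3,:3]; c=T[:3,3]
    return im,d,p,M,c
def slopes(p,uv):
    x=(np.asarray(uv,float)-[p['cx'],p['cy']])/[p['fx'],p['fy']]; y=x.copy()
    for _ in range(20): y=x/(1+p['k1']*(y**2).sum(-1,keepdims=True))
    return y
def plane(p,M,c,uv,z):
    s=slopes(p,uv); r=np.concatenate([s,np.ones(s.shape[:-1]+(1,))],-1)@M.T
    return c+r*((z-c[2])/r[...,2])[...,None]
def cloud(d,p,M,c):
    v,u=np.mgrid[:d.shape[0],:d.shape[1]]; s=slopes(p,np.stack([u,v],-1))
    P=np.concatenate([s,np.ones(s.shape[:-1]+(1,))],-1)*d[...,None]
    P=P@M.T+c; P[d==0]=np.nan; return P
E
python3 - <<'E'
from h import *
print(read_state())
for n in('scene','side','wrist'):
    im,d,p,M,c=grab(n); cv2.imwrite(f'pics/{n}0.png',im); print(n,c,M[:,2],p['fx'],p['k1'])
    if n=='wrist': print(p['hand_eye'])
E
```

```text
pics
{'time': 0.0, 'q': array([-3.68814561e-02,  2.64777622e-01,  1.60541371e+00,  2.06019223e-05,
        1.27369810e+00, -3.68560376e-02]), 'joint_vel': array([ 0.00166666,  0.00081646, -0.00029041, -0.00136382,  0.00036309,
        0.00081599]), 'joint_torque': array([ 6.10465631e-04, -5.15121067e+01, -3.67308676e+01, -4.07824507e-05,
        1.31324201e-02,  1.46811578e-05]), 'tool_pos': array([6.74415570e-01, 3.76552661e-05, 3.02523914e-01]), 'tcp_rot': array([-2.22027633, -2.22020645,  0.00243133]), 'wrist_force': array([-0.25897587, -1.11650183,  0.28505654]), 'torque': array([-0.03382378, -0.05119887,  0.00327274]), 'grip_force': 0.0, 'width': 0.9966346855272659}
scene [ 1.17720923 -0.5552724   1.11002457] [-0.46659594  0.40712495 -0.78519902] 519.28296011389 -0.06951860664967335
side [0.31325698 0.63518412 0.73238592] [ 0.2766006  -0.67431346 -0.68468494] 456.82956654920866 0.047409824600193926
wrist [0.67528316 0.07049102 0.37240918] [-0.00161013 -0.27721397 -0.96080686] 367.9049951203252 -0.06481756682396501
[[-2.39398976e-04 -9.60790810e-01 -2.77274163e-01  7.05058366e-02]
 [ 9.99999865e-01 -3.58162181e-04  3.77676690e-04  6.61166867e-04]
 [-4.62177412e-04 -2.77274035e-01  9.60790766e-01 -6.97397036e-02]
 [ 0.00000000e+00  0.00000000e+00  0.00000000e+00  1.00000000e+00]]
```

View pics/scene0.png

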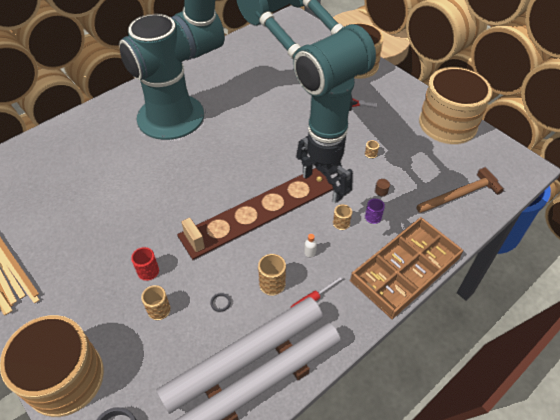

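View pics/side0.png

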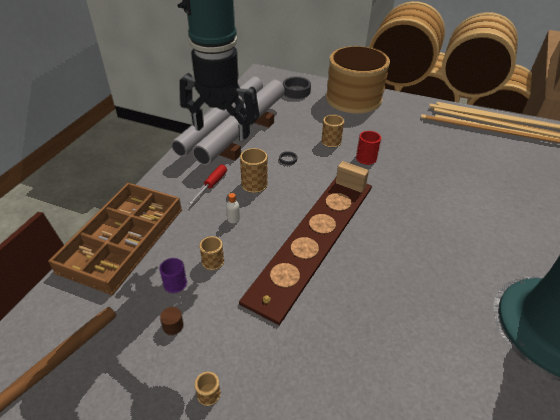

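The scene view shows bamboo baskets at (372,148), (343,216), (155,302) and (271,273). Look-alikes are red at (146,263), purple at (375,210) and the large barrel baskets at (50,365) and (455,100). The block is at (193,235) and the pin at (319,180). The side view shows the same baskets at a (207,388), b (212,253), c (333,130) and d (254,170), with purple at (173,275), red at (368,147) and the block at (351,177).

Run:
```python
from h import *
px={'scene':dict(a=(372,148),b=(343,216),c=(155,302),d=(271,273)),'side':dict(a=(207,388),b=(212,253),c=(333,130),d=(254,170))}
H=dict(a=.040,b=.054,c=.070,d=.088)
for n in px:
    im,d,p,M,c=grab(n); P=cloud(d,p,M,c); hsv=cv2.cvtColor(im,cv2.COLOR_BGR2HSV)
    cv2.imwrite(f'pics/{n}1.png',im)
    for k,(u,v) in px[n].items():
        w=slice(max(v-40,0),v+40),slice(u-40,u+40); h=hsv[w]; Q=P[w]
        m=((h[...,0]>8)&(h[...,0]<28)&(h[...,1]>70)&(Q[...,2]>.012)).astype(np.uint8)
        # sub-blob nearest centre
        nl,lab,st,ce=cv2.connectedComponentsWithStats(m)
        j=max(range(1,nl),key=lambda j:st[j,4]-8*np.hypot(*(ce[j]-40)))
        q=Q[lab==j]; zt=np.nanpercentile(q[:,2],98)
        t=q[abs(q[:,2]-H[k])<.006]
        (cx,cy),r=cv2.minEnclosingCircle(t[:,:2].astype(np.float32))
        print(n,k,'ztop %.3f'%zt,'n',len(t),'c %.4f %.4f D %.4f'%(cx,cy,2*r),'bbox',(t[:,:2].min(0)+t[:,:2].max(0))/2)
    # pads
    m=((hsv[...,0]>5)&(hsv[...,0]<25)&(hsv[...,1]>60)&(hsv[...,2]>120)&(abs(P[...,2]-.015)<.01)).astype(np.uint8)
    for ct in cv2.findContours(m,cv2.RETR_EXTERNAL,cv2.CHAIN_APPROX_NONE)[0]:
        if cv2.contourArea(ct)<150: continue
        X=plane(p,M,c,ct[:,0].astype(float),.015); (cx,cy),r=cv2.minEnclosingCircle(X[:,:2].astype(np.float32))
        print(n,'pad %.4f %.4f D %.4f'%(cx,cy,2*r),ct[:,0].mean(0).round())
    m=(abs(P[...,2]-.067)<.004)
    u,v=(193,222) if n=='scene' else (353,170)
    mm=np.zeros_like(m); mm[v-20:v+20,u-20:u+20]=1; q=P[m&mm]; print('block',np.nanmedian(q,0),len(q))
```

```text
scene a ztop 0.043 n 69 c 0.5306 0.3581 D 0.0449 bbox [0.53411864 0.35857032]
scene b ztop 0.057 n 95 c 0.6597 0.1109 D 0.0506 bbox [0.65880173 0.11023342]
scene c ztop 0.074 n 160 c 0.5578 -0.3989 D 0.0551 bbox [ 0.55776259 -0.39820237]
scene d ztop 0.091 n 177 c 0.6803 -0.1503 D 0.0659 bbox [ 0.67952413 -0.14942497]
scene pad 0.5758 -0.6473 D 0.1683 [ 78. 394.]
scene pad 0.8975 0.0577 D 0.0814 [397. 291.]
scene pad 0.2739 -0.6643 D 0.1345 [  5. 293.]
scene pad 0.8325 0.0540 D 0.0877 [374. 275.]
scene pad 0.8966 0.1400 D 0.0859 [419. 271.]
scene pad 0.8302 0.1399 D 0.0873 [398. 256.]
scene pad 0.8992 0.2260 D 0.0847 [440. 253.]
scene pad 0.2346 -0.6096 D 0.2424 [ 16. 274.]
scene pad 0.8308 0.2262 D 0.0912 [421. 237.]
scene pad 0.4655 -0.1536 D 0.0635 [218. 228.]
scene pad 0.4780 -0.0703 D 0.0638 [246. 215.]
scene pad 0.4899 0.0125 D 0.0640 [272. 202.]
scene pad 0.5026 0.0954 D 0.0633 [298. 189.]
scene pad 0.6087 0.6316 D 0.1807 [444. 133.]
scene pad 0.4566 1.2991 D 0.2411 [516.  28.]
block [ 0.45975036 -0.22416752  0.06733549] 238
side a ztop 0.041 n 213 c 0.5307 0.3596 D 0.0402 bbox [0.53064801 0.36018201]
side b ztop 0.055 n 154 c 0.6553 0.1105 D 0.0476 bbox [0.6555124  0.11030149]
side c ztop 0.070 n 103 c 0.5553 -0.3961 D 0.0593 bbox [ 0.55468482 -0.39611511]
side d ztop 0.088 n 153 c 0.6776 -0.1493 D 0.0670 bbox [ 0.67656668 -0.14959182]
side pad 0.8128 0.4542 D 0.0863 [ 24. 378.]
side pad 0.5014 0.0951 D 0.0599 [285. 274.]
side pad 0.4892 0.0123 D 0.0600 [304. 247.]
side pad 0.4770 -0.0709 D 0.0604 [322. 223.]
side pad 0.4646 -0.1539 D 0.0597 [338. 202.]
side pad 0.1671 -0.6471 D 0.3734 [493. 121.]
side pad 0.2176 -1.3767 D 0.2564 [490.  24.]
side pad 0.5009 -1.3807 D 0.2834 [412.  14.]
block [ 0.45333456 -0.22066093  0.0664955 ] 219
```

Run:
```python
from h import *
im,d,p,M,c=grab('side'); P=cloud(d,p,M,c)
for n,(u,v),h in [('purple',(173,275),30),('brown',(171,321),20),('red',(368,147),25),('bottle',(233,208),18),('sdriver',(208,182),25)]:
    q=P[v-h:v+h,u-h:u+h].reshape(-1,3); q=q[q[:,2]>.012]; print(n,np.nanmin(q,0).round(3),np.nanmax(q,0).round(3),np.nanmedian(q,0).round(3))
s=cv2.imread('pics/scene0.png')
cr=[cv2.resize(s[v-30:v+30,u-30:u+30],(240,240)) for u,v in[(372,148),(343,216),(155,302),(271,273),(375,210),(146,263)]]
cv2.imwrite('pics/crop.png',np.vstack([np.hstack(cr[:3]),np.hstack(cr[3:])]))
```

```text
purple [0.663 0.113 0.012] [0.796 0.213 0.056] [0.695 0.188 0.038]
brown [0.631 0.254 0.012] [0.671 0.294 0.038] [0.647 0.278 0.033]
red [ 0.419 -0.404  0.012] [ 0.529 -0.21   0.072] [ 0.449 -0.339  0.057]
bottle [ 0.655 -0.025  0.012] [ 0.683 -0.001  0.077] [ 0.666 -0.011  0.044]
sdriver [ 0.666 -0.166  0.012] [ 0.833 -0.006  0.077] [ 0.772 -0.122  0.024]
```

View pics/crop.png

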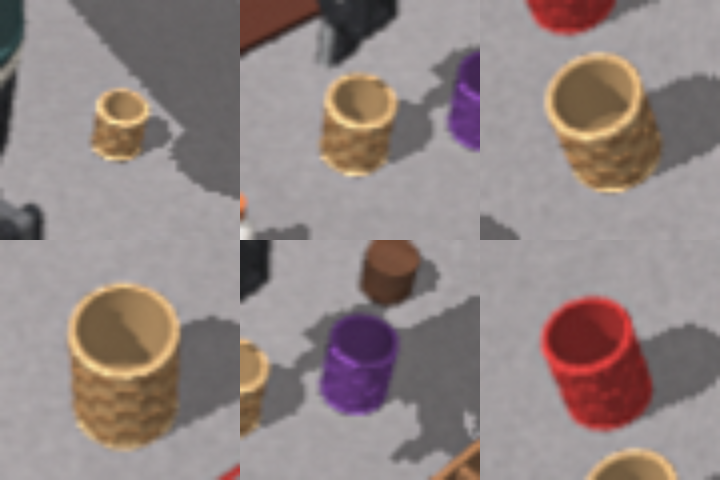

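>>> jog_arm:
  increments:
    - [[-1,0,0,0,0,0,1],[-1,0,0,0,0,0,1],[-1,0,0,0,0,0,1],[-1,0,0,0,0,0,1],[-1,0.1,0,0,0,0,1]]
  force: 40

```text
time: 0.72
tool_pos: [0.6775, -0.1512, 0.3039]
tcp_rot: [-2.221, -2.222, 0.0]
wrist_force: [0.5, -0.9, -0.1]
width: 1.001
grip_force: 0.0
```

The crop confirms the choice: tiles 1–4 are the plain bamboo a, b, c and d. Tiles 5 and 6, purple and red, are the look-alikes. Next is a wrist look from above d.

```bash
cat >> h.py <<'E'
def rim(H,g,n='wrist'):
    """fit circle to bamboo rim ring points (height H) near guess g"""
    im,d,p,M,c=grab(n); P=cloud(d,p,M,c)
    m=(abs(P[...,2]-H)<.004)&(np.hypot(P[...,0]-g[0],P[...,1]-g[1])<.05)
    X=P[m][:,:2]; 
    if len(X)<20: print('few',len(X)); return im
    hull=cv2.convexHull(X.astype(np.float32)); (cx,cy),r=cv2.minEnclosingCircle(hull)
    A=np.c_[2*X,np.ones(len(X))]; s=np.linalg.lstsq(A,(X**2).sum(1),rcond=None)[0]
    print('n',len(X),'enc %.4f %.4f D %.4f'%(cx,cy,2*r),'lsq %.4f %.4f D %.4f'%(s[0],s[1],2*np.sqrt(s[2]+s[0]**2+s[1]**2)),'z %.4f'%np.median(P[m][:,2]))
    return im
E
python3 - <<'E'
from h import *
cv2.imwrite('pics/w1.png',rim(.088,(.678,-.15)))
E
```

```text
n 1266 enc 0.6786 -0.1492 D 0.0649 lsq 0.6785 -0.1487 D 0.0595 z 0.0872
```

View pics/w1.png

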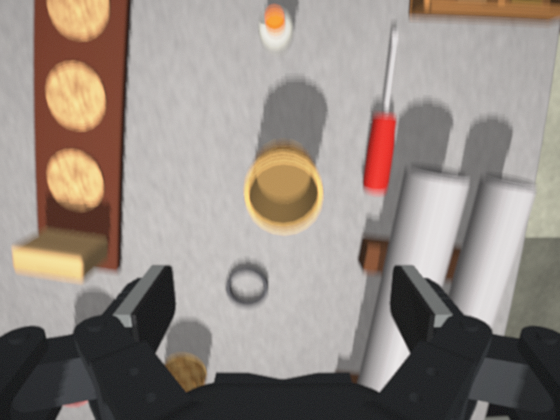

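d's rim is at (282,190), between the fingers and clear of the neighbours. Measured (0.6785, -0.149), D≈62 mm, z 0.087. Descending.

>>> jog_arm:
  increments:
    - [[0.07,0.03,1,0,0,0,1],[0,0,1,0,0,0,1],[0,0,1,0,0,0,1],[0,0,1,0,0,0,1],[0,0,1,0,0,0,1]]

```text
time: 1.18
tool_pos: [0.6788, -0.1478, 0.1527]
tcp_rot: [2.221, 2.221, 0.0]
wrist_force: [0.1, -1.0, -0.4]
width: 1.001
grip_force: 0.0
```

>>> jog_arm:
  increments:
    - [[0,0,0.8,0,0,0,1],[0,0,0.35,0,0,0,1],[0,0,0,0,0,0,-1],[0,0,0,0,0,0,-1],[0,0,0,0,0,0,-1]]
  force: 30

```text
time: 1.6
tool_pos: [0.6803, -0.1482, 0.1215]
tcp_rot: [2.219, 2.22, 0.003]
wrist_force: [-0.1, -0.4, -0.0]
width: 0.734
grip_force: 32.9
```

>>> jog_arm:
  increments:
    - [[0,0,0,0,0,0,-1],[0,0,0,0,0,0,-1],[0,0,0,0,0,0,-1],[0,0,0,0,0,0,-1],[0,0,0,0,0,0,-1]]

```text
time: 2.02
tool_pos: [0.6791, -0.148, 0.12]
tcp_rot: [2.221, 2.221, 0.001]
wrist_force: [0.2, 0.3, -0.2]
width: 0.732
grip_force: 32.9
```

>>> jog_arm:
  increments:
    - [[0,0,-1,0,0,0,-1],[0,0,-1,0,0,0,-1],[0,-0.7,-0.7,0,0,0,-1],[0,-1,-0.3,0,0,0,-1],[0,-1,0,0,0,0,-1]]

```text
time: 2.43
tool_pos: [0.5996, -0.1485, 0.2136]
tcp_rot: [2.216, 2.217, 0.006]
wrist_force: [0.4, -0.3, -0.3]
width: 0.735
grip_force: 33.5
```

>>> jog_arm:
  increments:
    - [[0,-1,0,0,0,0,-1],[0,-1,0,0,0,0,-1],[0,-1,0,0,0,0,-1],[-0.17,-1,0,0,0,0,-1],[0,-0.43,0,0,0,0,-1]]

```text
time: 2.85
tool_pos: [0.4614, -0.1528, 0.2088]
tcp_rot: [-2.22, -2.219, 0.003]
wrist_force: [0.2, 1.3, -0.6]
width: 0.729
grip_force: 33.5
```

Run:
```python
from h import *
import time
for n in ('side','scene'):
    im,d,p,M,c=grab(n); P=cloud(d,p,M,c)
    s=read_state(); print(s['tool_pos'],s['grip_force'])
    t=s['tool_pos']
    hsv=cv2.cvtColor(im,cv2.COLOR_BGR2HSV)
    m=(hsv[...,0]>8)&(hsv[...,0]<28)&(hsv[...,1]>70)&(np.hypot(P[...,0]-t[0],P[...,1]-t[1])<.05)&(P[...,2]<.2)
    q=P[m&(P[...,2]>.075)]; print(len(q),q.min(0),q.max(0))
    if n=='side': cv2.imwrite('pics/s2.png',im)
```

```text
[ 0.46063088 -0.15262015  0.20870004] 33.4884050488472
1358 [ 0.42821345 -0.18602863  0.08890012] [ 0.50650775 -0.1197176   0.19668475]
[ 0.46302013 -0.15284899  0.20925401] 33.483663350343704
672 [ 0.42495023 -0.18616955  0.08881184] [ 0.50731732 -0.12671881  0.18143992]
```

View pics/s2.png

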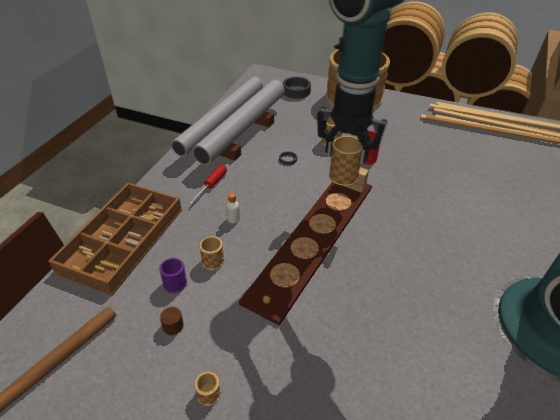

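The side view shows d upright in the gripper at (346,160), above the pad by the block. Lowering.

>>> jog_arm:
  increments:
    - [[0,0,0.8,0,0,0,-1],[0,0,0.8,0,0,0,-1],[0,0,0.5,0,0,0,-1],[0,0,0.2,0,0,0,-1],[0,0,0,0,0,0,-1]]

```text
time: 3.37
tool_pos: [0.4651, -0.1526, 0.1389]
tcp_rot: [-2.22, -2.22, 0.001]
wrist_force: [0.8, 0.1, -0.9]
width: 0.733
grip_force: 33.5
```

>>> jog_arm:
  increments:
    - [[0,0,0.05,0,0,0,-1],[0,0,0,0,0,0,-1],[0,0,0,0,0,0,-1],[0,0,0,0,0,0,-1],[0,0,0,0,0,0,-1]]

```text
time: 3.78
tool_pos: [0.4656, -0.1532, 0.1397]
tcp_rot: [2.22, 2.22, 0.001]
wrist_force: [-1.2, -0.3, -1.1]
width: 0.729
grip_force: 33.5
```

>>> jog_arm:
  increments:
    - [[0,0,0.12,0,0,0,-1],[0,0,0.02,0,0,0,-1],[0,0,0,0,0,0,0.6],[0,0,0,0,0,0,0.8],[0,0,0,0,0,0,1]]

```text
time: 4.2
tool_pos: [0.465, -0.153, 0.1347]
tcp_rot: [-2.221, -2.221, -0.0]
wrist_force: [-0.5, 0.6, 0.0]
width: 0.996
grip_force: 0.0
```

>>> jog_arm:
  increments:
    - [[0,0,0,0,0,0,1],[0,0,0,0,0,0,1],[0,0,-0.3,0,0,0,1],[0,0,-0.7,0,0,0,1],[0,0,-1,0,0,0,1]]

```text
time: 4.62
tool_pos: [0.463, -0.1522, 0.1932]
tcp_rot: [-2.217, -2.217, 0.004]
wrist_force: [0.8, 0.5, 0.6]
width: 1.004
grip_force: 0.0
```

>>> jog_arm:
  increments:
    - [[0,0,-1,0,0,0,1],[0,0,-1,0,0,0,1],[0,0,-1,0,0,0,1],[-1,0,-0.5,0,0,0,1],[-1,0.5,0,0,0,0,1]]

```text
time: 5.03
tool_pos: [0.4808, -0.2135, 0.3062]
tcp_rot: [2.213, 2.218, 0.004]
wrist_force: [0.7, -0.2, 1.0]
width: 0.998
grip_force: 0.0
```

Run:
```python
from h import *
print(read_state()['tool_pos'])
for n in('side','wrist'): rim(.103,(.465,-.154),n)
rim(.07,(.556,-.397))
```

```text
[ 0.48081479 -0.21346394  0.30615004]
n 151 enc 0.4651 -0.1537 D 0.0670 lsq 0.4641 -0.1534 D 0.0594 z 0.1020
n 1615 enc 0.4655 -0.1543 D 0.0648 lsq 0.4655 -0.1543 D 0.0595 z 0.1022
n 585 enc 0.5569 -0.3977 D 0.0563 lsq 0.5564 -0.3973 D 0.0505 z 0.0692
```

>>> jog_arm:
  increments:
    - [[-1,0.5,0,0,0,0,1],[-1,0.5,0,0,0,0,1],[-1,0.5,0,0,0,0,1],[-1,0.5,0,0,0,0,1],[-1,0.5,0,0,0,0,1]]

```text
time: 5.6
tool_pos: [0.5551, -0.3632, 0.2993]
tcp_rot: [-2.22, -2.221, -0.0]
wrist_force: [0.5, -0.5, 0.5]
width: 0.999
grip_force: 0.0
```

>>> jog_arm:
  increments:
    - [[-1,0.05,0,0,0,0,1],[-0.15,0,0.6,0,0,0,1],[0,0,0,0,0,0,1],[0,0,0,0,0,0,1],[0,0,0,0,0,0,1]]

```text
time: 6.02
tool_pos: [0.5562, -0.396, 0.2814]
tcp_rot: [-2.219, -2.221, -0.0]
wrist_force: [-0.7, -0.2, -0.0]
width: 0.997
grip_force: 0.0
```

Run:
```python
from h import *
print(read_state()['tool_pos'],read_state()['tcp_rot'])
cv2.imwrite('pics/w3.png',rim(.07,(.556,-.397)))
```

```text
[ 0.55615206 -0.39604907  0.28136806] [-2.21930125e+00 -2.22058769e+00 -4.03314124e-04]
n 1112 enc 0.5571 -0.3983 D 0.0555 lsq 0.5570 -0.3980 D 0.0505 z 0.0693
```

View pics/w3.png

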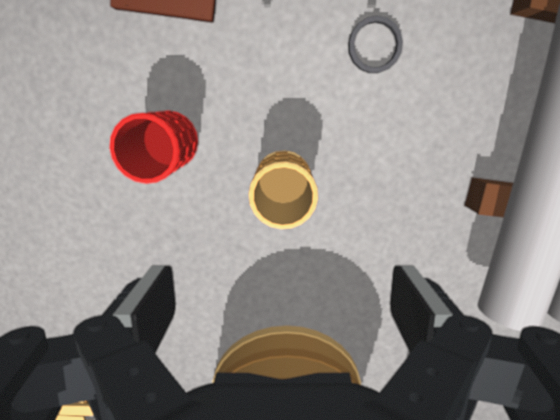

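c is at (284,193) with the red cup well left at (148,147). A big barrel's rim shows at (290,335), so I'll check clearance.

Run:
```python
from h import *
im,d,p,M,c=grab('wrist'); P=cloud(d,p,M,c)
for u,v in[(290,330),(250,345),(330,345),(290,350)]: print(P[v,u].round(3))
im,d,p,M,c=grab('scene'); P=cloud(d,p,M,c); q=P[310:420,0:110].reshape(-1,3); q=q[q[:,2]>.05]; print(q.min(0),q.max(0))
```

```text
[ 0.566 -0.564  0.01 ]
[ 0.523 -0.575  0.021]
[ 0.609 -0.58   0.015]
[ 0.565 -0.564  0.044]
[ 0.47179053 -0.73592408  0.05000055] [ 0.64956455 -0.56335252  0.14085934]
```

>>> jog_arm:
  increments:
    - [[-0.06,0.02,1,0,0,0,1],[0,0,1,0,0,0,1],[0,0,1,0,0,0,1],[0,0,1,0,0,0,1],[0,0,1,0,0,0,1]]

```text
time: 6.58
tool_pos: [0.5576, -0.3987, 0.1319]
tcp_rot: [2.219, 2.221, 0.001]
wrist_force: [0.6, -0.4, -0.7]
width: 0.999
grip_force: 0.0
```

>>> jog_arm:
  increments:
    - [[0,0,0.6,0,0,0,1],[0,0,0.17,0,0,0,1],[0,0,0,0,0,0,-1],[0,0,0,0,0,0,-1],[0,0,0,0,0,0,-1]]
  force: 30

```text
time: 7.0
tool_pos: [0.5585, -0.4001, 0.1113]
tcp_rot: [2.218, 2.219, 0.001]
wrist_force: [1.1, 1.0, 19.4]
width: 0.608
grip_force: 20.8
```

>>> jog_arm:
  increments:
    - [[0,0,0,0,0,0,-1],[0,0,0,0,0,0,-1],[0,0,0,0,0,0,-1],[0,0,0,0,0,0,-1],[0,0,0,0,0,0,-1]]

```text
time: 7.42
tool_pos: [0.5586, -0.4003, 0.1115]
tcp_rot: [2.218, 2.218, 0.001]
wrist_force: [0.6, 0.0, 6.7]
width: 0.602
grip_force: 32.1
```

Run:
```python
from h import *
s=read_state();print(s['tool_pos'],s['wrist_force'],s['torque'])
a,*_=grab('wrist'); b,*_=grab('side'); cc,*_=grab('scene')
A=a[100:420,100:460]; B=cv2.resize(b[60:180,270:405],(360,320)); C=cv2.resize(cc[200:335,80:232],(360,320))
cv2.imwrite('pics/g3.png',np.hstack([A[:, :260],B[:,:260] if 0 else cv2.resize(B,(270,240),interpolation=1).repeat(1,0) if 0 else cv2.resize(B,(260,320)),cv2.resize(C,(260,320))]))
```

```text
[ 0.55862445 -0.40034495  0.11151265] [0.62502846 0.04043101 6.73694329] [ 0.04717007  0.06524402 -0.00586847]
```

View pics/g3.png

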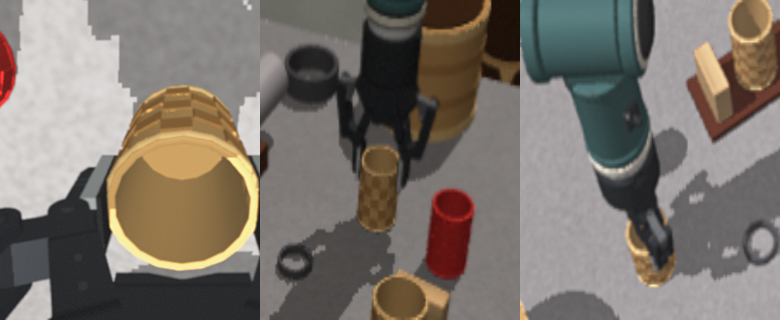

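c sits upright and squarely between the pads in both views, and d stands on its pad. Lifting c and carrying it over d.

>>> jog_arm:
  increments:
    - [[0,0,-1,0,0,0,-1],[0,0,-1,0,0,0,-1],[0,0,-1,0,0,0,-1],[0,0,-1,0,0,0,-1],[0,0,-0.7,0,0,0,-1]]

```text
time: 7.98
tool_pos: [0.5578, -0.3999, 0.2536]
tcp_rot: [2.219, 2.218, 0.001]
wrist_force: [2.1, -0.6, -0.4]
width: 0.603
grip_force: 31.7
```

>>> jog_arm:
  increments:
    - [[1,-0.24,0,0,0,0,-1],[1,-0.24,0,0,0,0,-1],[1,-0.24,0,0,0,0,-1],[1,-0.24,0,0,0,0,-1],[1,-0.24,0,0,0,0,-1]]

```text
time: 8.4
tool_pos: [0.5204, -0.2481, 0.25]
tcp_rot: [2.222, 2.22, 0.0]
wrist_force: [0.6, 0.4, 0.2]
width: 0.6
grip_force: 31.7
```

>>> jog_arm:
  increments:
    - [[1,-0.24,0,0,0,0,-1],[1,-0.24,0,0,0,0,-1],[1,-0.24,0,0,0,0,-1],[1,-0.24,0,0,0,0,-1],[1,-0.24,0,0,0,0,-1]]

```text
time: 8.82
tool_pos: [0.4844, -0.098, 0.2501]
tcp_rot: [2.221, 2.22, 0.001]
wrist_force: [0.5, -0.3, 0.6]
width: 0.599
grip_force: 31.7
```

>>> jog_arm:
  increments:
    - [[0.92,-0.26,0,0,0,0,-1],[0,0,0,0,0,0,-1],[0,0,0,0,0,0,-1],[0,0,0,0,0,0,-1],[0,0,0,0,0,0,-1]]

```text
time: 9.23
tool_pos: [0.4777, -0.0725, 0.25]
tcp_rot: [2.221, 2.22, 0.0]
wrist_force: [0.8, -0.0, 0.5]
width: 0.605
grip_force: 31.7
```

```bash
cat >> h.py <<'E'
def held():
    """extents of the bamboo thing under the gripper, above the board"""
    for n in ('side','scene','wrist'):
        im,d,p,M,c=grab(n); t=read_state()['tool_pos']; P=cloud(d,p,M,c); hsv=cv2.cvtColor(im,cv2.COLOR_BGR2HSV)
        m=(hsv[...,0]>8)&(hsv[...,0]<28)&(hsv[...,1]>70)&(np.hypot(P[...,0]-t[0],P[...,1]-t[1])<.045)&(P[...,2]<.22)&(P[...,2]>.02)
        q=P[m]
        if len(q): print(n,t.round(4),len(q),np.percentile(q,1,axis=0).round(4),np.percentile(q,99,axis=0).round(4))
E
python3 -c "
from h import *
held()"
```

```text
side [ 0.4777 -0.0726  0.2498] 1096 [ 0.4507 -0.0959  0.1405] [ 0.5025 -0.0428  0.209 ]
scene [ 0.4776 -0.0727  0.2497] 484 [ 0.4532 -0.0983  0.0216] [ 0.5093 -0.047   0.2122]
wrist [ 0.4776 -0.0726  0.2496] 21717 [ 0.4532 -0.0949  0.141 ] [ 0.5035 -0.0435  0.2089]
```

>>> jog_arm:
  increments:
    - [[-0.03,0,1,0,0,0,-1],[0,0,1,0,0,0,-1],[0,0,1,0,0,0,-1],[0,0,0.7,0,0,0,-1],[0,0,0.3,0,0,0,-1]]

```text
time: 9.8
tool_pos: [0.4748, -0.0728, 0.1261]
tcp_rot: [-2.219, -2.216, 0.006]
wrist_force: [-17.8, 1.3, 38.2]
width: 0.602
grip_force: 35.0
```

>>> jog_arm:
  increments:
    - [[0,0,0.05,0,0,0,-1],[0,0,0,0,0,0,-1],[0,0,0,0,0,0,-1],[0,0,0,0,0,0,-1],[0,0,0,0,0,0,-1]]

```text
time: 10.22
tool_pos: [0.4781, -0.0728, 0.1291]
tcp_rot: [2.22, 2.22, 0.002]
wrist_force: [-0.5, 0.3, -0.3]
width: 0.603
grip_force: 31.5
```

```bash
python3 -c "
from h import *
held()"
```

```text
side [ 0.4779 -0.0728  0.1289] 912 [ 0.4404 -0.0966  0.0208] [ 0.5029 -0.043   0.1334]
scene [ 0.4778 -0.0727  0.1288] 402 [ 0.4533 -0.0977  0.0216] [ 0.514  -0.0473  0.1241]
wrist [ 0.4776 -0.0727  0.1287] 20694 [ 0.4534 -0.0945  0.0209] [ 0.5037 -0.0434  0.0888]
```

>>> jog_arm:
  increments:
    - [[0,0,0.05,0,0,0,-1],[0,0,0.05,0,0,0,-1],[0,0,0,0,0,0,-1],[0,0,0,0,0,0,0.5],[0,0,0,0,0,0,0.8]]

```text
time: 10.78
tool_pos: [0.4773, -0.0726, 0.1251]
tcp_rot: [2.221, 2.221, 0.0]
wrist_force: [0.6, 0.5, 0.5]
width: 0.862
grip_force: 0.0
```

>>> jog_arm:
  increments:
    - [[0,0,0,0,0,0,1],[0,0,0,0,0,0,1],[0,0,-0.3,0,0,0,1],[0,0,-0.7,0,0,0,1],[0,0,-1,0,0,0,1]]

```text
time: 11.2
tool_pos: [0.4751, -0.0722, 0.1834]
tcp_rot: [-2.218, -2.218, 0.006]
wrist_force: [-0.1, 0.7, 0.1]
width: 0.998
grip_force: 0.0
```

>>> jog_arm:
  increments:
    - [[0,0,-1,0,0,0,1],[0,0,-1,0,0,0,1],[0.5,0.6,-0.6,0,0,0,1],[0.7,0.7,0,0,0,0,1],[0.7,0.7,0,0,0,0,1]]

```text
time: 11.62
tool_pos: [0.539, -0.0154, 0.2665]
tcp_rot: [2.22, 2.217, 0.006]
wrist_force: [0.2, -0.4, -0.5]
width: 1.001
grip_force: 0.0
```

>>> jog_arm:
  increments:
    - [[0.9,0.9,0,0,0,0,1],[0.9,0.9,0,0,0,0,1],[0.9,0.9,0,0,0,0,1],[0.9,0.9,0,0,0,0,1],[0.5,0.5,0,0,0,0,1]]

```text
time: 12.03
tool_pos: [0.6625, 0.1104, 0.2636]
tcp_rot: [2.219, 2.223, 0.003]
wrist_force: [-0.1, 0.2, 0.5]
width: 1.001
grip_force: 0.0
```

Run:
```python
from h import *
print(read_state()['tool_pos'])
for n in('side','scene'): rim(.085,(.477,-.07),n); rim(.103,(.465,-.154),n)
cv2.imwrite('pics/w4.png',rim(.054,(.656,.1105)))
```

```text
[0.66253455 0.11040078 0.26362497]
n 142 enc 0.4763 -0.0705 D 0.0568 lsq 0.4772 -0.0697 D 0.0502 z 0.0842
n 144 enc 0.4646 -0.1531 D 0.0668 lsq 0.4642 -0.1535 D 0.0594 z 0.1020
n 100 enc 0.4803 -0.0700 D 0.0569 lsq 0.4812 -0.0707 D 0.0502 z 0.0845
n 129 enc 0.4670 -0.1549 D 0.0664 lsq 0.4675 -0.1548 D 0.0598 z 0.1028
n 954 enc 0.6571 0.1106 D 0.0466 lsq 0.6572 0.1111 D 0.0418 z 0.0533
```

View pics/w4.png

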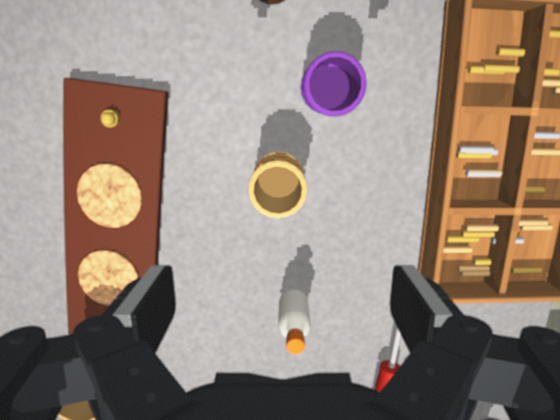

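c is within about 3 mm of its pad centre. b is at (278,190), with purple at (334,83) and the bottle at (294,325), both clear of the fingers. Descending on b.

>>> jog_arm:
  increments:
    - [[0.1,-0.1,1,0,0,0,1],[0,0,1,0,0,0,1],[0,0,0.8,0,0,0,1],[0,0,0,0,0,0,1],[0,0,0,0,0,0,1]]

```text
time: 12.7
tool_pos: [0.6554, 0.1091, 0.1777]
tcp_rot: [-2.221, -2.218, 0.006]
wrist_force: [0.5, 0.4, 0.7]
width: 0.999
grip_force: 0.0
```

Run:
```python
from h import *
rim(.054,(.656,.1105)); print(read_state()['tool_pos'])
```

```text
n 1824 enc 0.6570 0.1106 D 0.0469 lsq 0.6571 0.1112 D 0.0416 z 0.0532
[0.65698804 0.10950019 0.17985957]
```

>>> jog_arm:
  increments:
    - [[0.05,0,0.9,0,0,0,1],[0,0,0.9,0,0,0,1],[0,0,0.7,0,0,0,1],[0,0,0.3,0,0,0,1],[0,0,0.05,0,0,0,1]]

```text
time: 13.17
tool_pos: [0.657, 0.1115, 0.0933]
tcp_rot: [-2.221, -2.221, 0.001]
wrist_force: [0.4, -0.5, -0.3]
width: 0.998
grip_force: 0.0
```

>>> jog_arm:
  increments:
    - [[0,0,0,0,0,0,0.3],[0,0,0,0,0,0,0.1],[0,0,0,0,0,0,-1],[0,0,0,0,0,0,-1],[0,0,0,0,0,0,-1]]
  force: 25

```text
time: 13.58
tool_pos: [0.6589, 0.1121, 0.0961]
tcp_rot: [2.219, 2.22, 0.005]
wrist_force: [0.1, -1.1, 6.8]
width: 0.512
grip_force: 25.8
```

>>> jog_arm:
  increments:
    - [[0,0,0,0,0,0,-1],[0,0,0,0,0,0,-1],[0,0,0,0,0,0,-1],[0,0,0,0,0,0,-1],[0,0,0,0,0,0,-1]]

```text
time: 14.0
tool_pos: [0.6589, 0.1121, 0.0961]
tcp_rot: [2.22, 2.22, 0.005]
wrist_force: [0.7, -0.4, 6.3]
width: 0.518
grip_force: 25.8
```

>>> jog_arm:
  increments:
    - [[0,0,-1,0,0,0,-1],[0,0,-1,0,0,0,-1],[-0.3,-0.5,-0.5,0,0,0,-1],[-0.6,-1,0,0,0,0,-1],[-0.6,-1,0,0,0,0,-1]]

```text
time: 14.42
tool_pos: [0.5837, 0.067, 0.1714]
tcp_rot: [2.217, 2.22, 0.007]
wrist_force: [-0.3, -0.4, -0.2]
width: 0.516
grip_force: 25.8
```

>>> jog_arm:
  increments:
    - [[-0.6,-1,0,0,0,0,-1],[-0.6,-1,0,0,0,0,-1],[-0.6,-0.9,0,0,0,0,-1],[0,-0.2,0,0,0,0,-1],[0,0,0,0,0,0,-1]]

```text
time: 14.83
tool_pos: [0.4872, 0.0123, 0.1686]
tcp_rot: [-2.223, -2.219, 0.001]
wrist_force: [-0.0, 0.3, -0.3]
width: 0.513
grip_force: 25.8
```

>>> jog_arm:
  increments:
    - [[0,0,0,0,0,0,-1],[0,0,0,0,0,0,-1],[0,0,0,0,0,0,-1],[0,0,0,0,0,0,-1],[0,0,0,0,0,0,-1]]

```text
time: 15.25
tool_pos: [0.4901, 0.0133, 0.1686]
tcp_rot: [2.221, 2.222, 0.0]
wrist_force: [0.5, -0.4, -0.2]
width: 0.517
grip_force: 25.8
```

```bash
python3 -c "
from h import *
held()"
```

```text
side [0.4899 0.0132 0.1685] 718 [ 0.4543 -0.0093  0.074 ] [0.5118 0.0349 0.1659]
scene [0.4897 0.0132 0.1684] 320 [ 0.4678 -0.0112  0.0204] [0.5243 0.0337 0.164 ]
wrist [0.4895 0.0131 0.1684] 15414 [ 0.4689 -0.008   0.075 ] [0.5121 0.0346 0.1272]
```

>>> jog_arm:
  increments:
    - [[0,0,0.7,0,0,0,-1],[0,0,0.6,0,0,0,-1],[0,0,0.4,0,0,0,-1],[0,0,0.15,0,0,0,-1],[0,0,0.05,0,0,0,-1]]

```text
time: 15.82
tool_pos: [0.4886, 0.013, 0.111]
tcp_rot: [-2.22, -2.22, 0.003]
wrist_force: [-2.0, 0.2, 5.5]
width: 0.514
grip_force: 26.3
```

>>> jog_arm:
  increments:
    - [[0,0,0.02,0,0,0,-1],[0,0,0,0,0,0,-1],[0,0,0,0,0,0,-1],[0,0,0,0,0,0,0.3],[0,0,0,0,0,0,0.6]]

```text
time: 16.23
tool_pos: [0.4896, 0.0129, 0.1114]
tcp_rot: [2.221, 2.221, 0.001]
wrist_force: [0.5, -0.5, 0.4]
width: 0.771
grip_force: 0.0
```

>>> jog_arm:
  increments:
    - [[0,0,0,0,0,0,1],[0,0,0,0,0,0,1],[0,0,-0.3,0,0,0,1],[0,0,-0.7,0,0,0,1],[0,0,-1,0,0,0,1]]

```text
time: 16.65
tool_pos: [0.4871, 0.0129, 0.1695]
tcp_rot: [-2.218, -2.218, 0.007]
wrist_force: [-0.0, -0.1, 0.3]
width: 1.001
grip_force: 0.0
```

>>> jog_arm:
  increments:
    - [[0,0,-1,0,0,0,1],[0,0,-1,0,0,0,1],[0.8,0.1,-0.6,0,0,0,1],[1,0.1,0,0,0,0,1],[1,0.1,0,0,0,0,1]]

```text
time: 17.07
tool_pos: [0.4997, 0.0975, 0.2524]
tcp_rot: [2.221, 2.217, 0.007]
wrist_force: [-0.4, -0.6, -0.4]
width: 1.0
grip_force: 0.0
```

>>> jog_arm:
  increments:
    - [[1,0.1,0,0,0,0,1],[1,0.1,0,0,0,0,1],[1,0.1,0,0,0,0,1],[1,0.1,0,0,0,0,1],[1,0.1,0,0,0,0,1]]

```text
time: 17.48
tool_pos: [0.5132, 0.2484, 0.2498]
tcp_rot: [2.221, 2.221, 0.001]
wrist_force: [-0.4, -0.5, 0.7]
width: 0.998
grip_force: 0.0
```

>>> jog_arm:
  increments:
    - [[1,0.1,0,0,0,0,1],[1,0.1,0,0,0,0,1],[0.8,0.1,0,0,0,0,1],[0,0.1,0,0,0,0,1],[0,0.1,0,0,0,0,1]]

```text
time: 17.9
tool_pos: [0.5282, 0.3321, 0.2494]
tcp_rot: [2.218, 2.224, -0.0]
wrist_force: [0.4, -0.6, -0.3]
width: 0.998
grip_force: 0.0
```

Run:
```python
from h import *
for n in('side','scene'): rim(.069,(.4895,.0124),n)
cv2.imwrite('pics/w5.png',rim(.040,(.5307,.359)));print(read_state()['tool_pos'])
```

```text
n 124 enc 0.4896 0.0118 D 0.0472 lsq 0.4893 0.0119 D 0.0418 z 0.0680
n 75 enc 0.4937 0.0110 D 0.0492 lsq 0.4932 0.0109 D 0.0422 z 0.0689
n 822 enc 0.5323 0.3605 D 0.0388 lsq 0.5324 0.3608 D 0.0340 z 0.0393
[0.52836313 0.32992991 0.24909399]
```

View pics/w5.png

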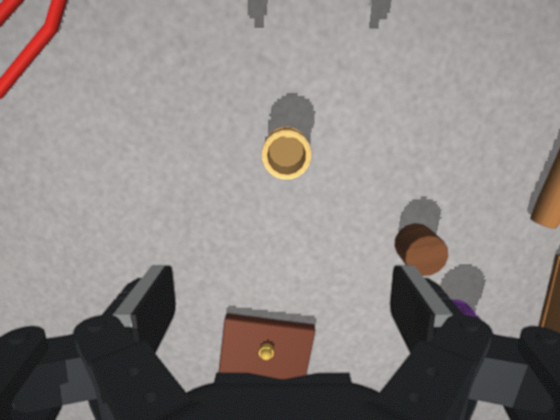

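b stands on its pad, within about 4 mm. The last basket, a, is at (287,154), free all round. The brown cup at (421,250) is distant.

>>> jog_arm:
  increments:
    - [[1,0.12,0.3,0,0,0,1],[0,0,1,0,0,0,1],[0,0,1,0,0,0,1],[0,0,0.5,0,0,0,1],[0,0,0,0,0,0,1]]

```text
time: 18.47
tool_pos: [0.5291, 0.3579, 0.16]
tcp_rot: [-2.222, -2.218, 0.015]
wrist_force: [-0.9, -0.3, -0.2]
width: 1.001
grip_force: 0.0
```

Run:
```python
from h import *
rim(.040,(.532,.3605));rim(.040,(.532,.3605)); print(read_state()['tool_pos'])
```

```text
n 1554 enc 0.5323 0.3605 D 0.0387 lsq 0.5323 0.3610 D 0.0337 z 0.0392
n 1504 enc 0.5324 0.3604 D 0.0390 lsq 0.5324 0.3610 D 0.0337 z 0.0392
[0.53171089 0.35964436 0.16469272]
```

>>> jog_arm:
  increments:
    - [[0.03,0.02,0.8,0,0,0,1],[0,0,0.8,0,0,0,1],[0,0,0.7,0,0,0,1],[0,0,0.3,0,0,0,1],[0,0,0.08,0,0,0,1]]

```text
time: 18.98
tool_pos: [0.5324, 0.3612, 0.0843]
tcp_rot: [-2.222, -2.221, 0.002]
wrist_force: [-0.9, 0.0, -0.2]
width: 0.996
grip_force: 0.0
```

>>> jog_arm:
  increments:
    - [[0,0,0,0,0,0,0.2],[0,0,0,0,0,0,0],[0,0,0,0,0,0,-0.1],[0,0,0,0,0,0,-1],[0,0,0,0,0,0,-1]]
  force: 22

```text
time: 19.4
tool_pos: [0.5335, 0.3625, 0.0865]
tcp_rot: [2.221, 2.221, 0.005]
wrist_force: [-0.3, -1.2, 4.0]
width: 0.415
grip_force: 22.1
```

>>> jog_arm:
  increments:
    - [[0,0,0,0,0,0,-1],[0,0,0,0,0,0,-1],[0,0,0,0,0,0,-1],[0,0,0,0,0,0,-1],[0,0,0,0,0,0,-1]]

```text
time: 19.82
tool_pos: [0.5335, 0.3624, 0.0865]
tcp_rot: [2.221, 2.221, 0.004]
wrist_force: [-1.0, -0.6, 6.0]
width: 0.417
grip_force: 22.2
```

>>> jog_arm:
  increments:
    - [[0,0,-1,0,0,0,-1],[0,0,-1,0,0,0,-1],[-0.6,0,-0.5,0,0,0,-1],[-1,0,0,0,0,0,-1],[-1,-0.1,0,0,0,0,-1]]

```text
time: 20.23
tool_pos: [0.5311, 0.2844, 0.1622]
tcp_rot: [2.218, 2.222, 0.008]
wrist_force: [0.2, -1.0, -0.1]
width: 0.416
grip_force: 22.3
```

>>> jog_arm:
  increments:
    - [[-1,-0.2,0,0,0,0,-1],[-1,-0.2,0,0,0,0,-1],[-1,-0.2,0,0,0,0,-1],[-1,-0.2,0,0,0,0,-1],[-1,-0.12,0,0,0,0,-1]]

```text
time: 20.65
tool_pos: [0.5009, 0.1325, 0.1596]
tcp_rot: [-2.221, -2.222, 0.0]
wrist_force: [0.5, -0.4, -0.6]
width: 0.41
grip_force: 22.3
```

>>> jog_arm:
  increments:
    - [[-0.9,0,0,0,0,0,-1],[-0.36,0,0,0,0,0,-1],[0,0,0,0,0,0,-1],[0,0,0,0,0,0,-1],[0,0,0,0,0,0,-1]]

```text
time: 21.07
tool_pos: [0.5022, 0.0969, 0.1598]
tcp_rot: [-2.221, -2.221, -0.001]
wrist_force: [0.3, 0.3, -1.4]
width: 0.415
grip_force: 22.3
```

```bash
python3 -c "
from h import *
held()"
```

```text
side [0.5022 0.0971 0.1597] 481 [0.463  0.0778 0.075 ] [0.5197 0.1139 0.1529]
scene [0.5021 0.0972 0.1597] 189 [0.4841 0.0756 0.0205] [0.527  0.1108 0.1218]
wrist [0.502  0.0971 0.1596] 9360 [0.4851 0.0792 0.0754] [0.5205 0.1138 0.1162]
```

>>> jog_arm:
  increments:
    - [[-0.03,0,0.7,0,0,0,-1],[0,0,0.6,0,0,0,-1],[0,0,0.4,0,0,0,-1],[0,0,0.15,0,0,0,-1],[0,0,0.05,0,0,0,-1]]

```text
time: 21.63
tool_pos: [0.5012, 0.0955, 0.1016]
tcp_rot: [-2.219, -2.221, 0.003]
wrist_force: [0.3, 1.7, -0.4]
width: 0.417
grip_force: 22.3
```

>>> jog_arm:
  increments:
    - [[0,0,0.03,0,0,0,-1],[0,0,0,0,0,0,-1],[0,0,0,0,0,0,-1],[0,0,0,0,0,0,0.1],[0,0,0,0,0,0,0.5]]

```text
time: 22.05
tool_pos: [0.5024, 0.0951, 0.1024]
tcp_rot: [2.221, 2.221, 0.002]
wrist_force: [0.9, 0.9, -0.9]
width: 0.675
grip_force: 0.0
```

>>> jog_arm:
  increments:
    - [[0,0,0,0,0,0,1],[0,0,0,0,0,0,1],[0,0,-0.3,0,0,0,1],[0,0,-0.7,0,0,0,1],[0,0,-1,0,0,0,1]]

```text
time: 22.47
tool_pos: [0.4996, 0.0947, 0.1602]
tcp_rot: [-2.219, -2.219, 0.008]
wrist_force: [0.8, -0.5, -0.6]
width: 1.002
grip_force: 0.0
```

>>> jog_arm:
  increments:
    - [[0,0,-1,0,0,0,1],[0,0,-1,0,0,0,1],[0,0.7,-0.8,0,0,0,1],[0,1,0,0,0,0,1],[0,1,0,0,0,0,1]]

```text
time: 22.88
tool_pos: [0.5849, 0.0953, 0.2499]
tcp_rot: [2.218, 2.219, 0.008]
wrist_force: [-0.7, -0.6, -0.3]
width: 1.005
grip_force: 0.0
```

>>> jog_arm:
  increments:
    - [[0,1,0,0,0,0,1],[0,0.5,0,0,0,0,1],[0,0,0,0,0,0,1],[0,0,0,0,0,0,1],[0,0,0,0,0,0,1]]

```text
time: 23.3
tool_pos: [0.6269, 0.0951, 0.2456]
tcp_rot: [-2.221, -2.221, 0.002]
wrist_force: [0.7, -0.2, -0.3]
width: 1.0
grip_force: 0.0
```

Run:
```python
from h import *
for n in('side','scene'):
    for H,g in[(.103,(.465,-.154)),(.085,(.4772,-.0706)),(.069,(.4895,.0124)),(.055,(.502,.0953))]: im=rim(H,g,n)
    if n=='side': cv2.imwrite('pics/end.png',cv2.resize(im[100:340,200:420],None,fx=2,fy=2))
```

```text
n 149 enc 0.4631 -0.1548 D 0.0668 lsq 0.4639 -0.1534 D 0.0590 z 0.1018
n 139 enc 0.4776 -0.0704 D 0.0563 lsq 0.4773 -0.0703 D 0.0503 z 0.0836
n 128 enc 0.4891 0.0107 D 0.0491 lsq 0.4892 0.0121 D 0.0416 z 0.0682
n 116 enc 0.5022 0.0933 D 0.0394 lsq 0.5019 0.0932 D 0.0334 z 0.0539
n 133 enc 0.4664 -0.1536 D 0.0663 lsq 0.4677 -0.1545 D 0.0597 z 0.1022
n 100 enc 0.4821 -0.0699 D 0.0576 lsq 0.4813 -0.0707 D 0.0502 z 0.0847
n 81 enc 0.4927 0.0123 D 0.0486 lsq 0.4932 0.0114 D 0.0420 z 0.0688
n 62 enc 0.5053 0.0919 D 0.0405 lsq 0.5062 0.0922 D 0.0331 z 0.0541
```

View pics/end.png

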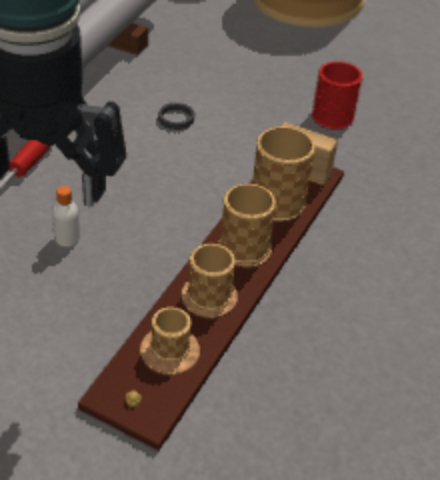

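All four baskets stand upright on their pads in the crop: d (283,170), c (248,225), b (212,278) and a (171,335). That is largest at the block to smallest at the pin, all within about 4 mm and with the gripper clear.

```bash
python3 -c "
from h import *
print(bot.finish_job())"
```

```text
the job is handed in; nothing more can be done
None
```

The job is handed in at about 24 s: all four baskets stand upright on their cork pads, largest by the end block to smallest by the brass pin, each measured within about 5 mm of its pad's centre; no verdict came back.

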